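Press down and lock an access panel with its two slotted quarter-turn fasteners

TASK

The sprung access panel on top of the grey control box stands ajar. Set your fingertips in the slot of one of its two round fasteners, press down so the panel goes shut, and turn the fastener a quarter turn clockwise until it locks; then do the same with the other one, and let go so that the panel stays locked shut by itself. Nothing is to be gripped; never pull the panel up, and leave the loose things on the bench undisturbed.

Things in the scene. Friction and masses are not known exactly. Their poses are not given: they have to be found in the camera images.
- control_box: grey metal control box, 150x196x64 mm with its four feet, without the panel, fixed to the bench. Origin: centre of its underside (foot level); x points from its front (fasteners, two round sockets) to its back (panel hinge), y to its left, z up. Panel shut, the slot floors are at (-30, +46, 70) and (-30, -46, 70) mm in this frame and the tops of the heads and rings at z = 84 mm.
- access_panel (a joint): aluminium panel on top of the box, hinged along the box's back top edge. 0 rad = shut on a firm stop, positive = front raised. Sprung: unlocked and untouched it stands ajar at about 0.12 rad, fasteners about 13 mm above their shut height; 4 to 6 N straight down over a fastener shuts it; it springs up again unless a fastener is locked. Locked, it rests at about 0.01 rad.
- panel_front_edge (a point): middle of the upper front edge of the access panel (panel 150x192x4 mm); its hinge line is 150 mm behind it and 4 mm lower in the panel's frame
- fastener_left (a joint): turn of the left fastener, rad. 0 = unlocked, slot along the box's y; grows CLOCKWISE seen from above; 1.57 = locked, slot along the box's x; end stop 1.62. Starts at 0 to 0.35; stays where left (friction 0.08 N m). A hidden tongue slides under a catch in the box in the last third of the turn while the panel is held down; turned with the panel up, it passes over the catch and the panel stays ajar.
- fastener_right (a joint): turn of the right fastener, just as the left: 0 unlocked, clockwise seen from above, 1.57 locked, stop at 1.62; starts at 0 to 0.35
- fastener_left_slot (a point): slot floor centre of the left (box +y) fastener: round steel head with a darker slot floor, 66 mm dia, turning about its z axis (up), inside a fixed ring (69 mm inside, 80 mm outside, 16 mm high). A straight slot 32 mm wide, 14 mm deep, flat-floored, runs right across the head along this point's y, 66 mm long to the ring. Fingertips in the slot, turned about the axis, turn the head by the slot's walls.
- fastener_right_slot (a point): slot floor centre of the right (box -y) fastener; same shape, sizes and axes as the left
- solder_spool: bystander, loose, leave alone: round spool, 60 mm dia, 31 mm high; origin at the centre of its underside
- heat_sink: bystander, loose, leave alone: finned metal heat sink, 32x32x18 mm; origin at the centre of its underside
- side_cutters: bystander, loose, leave alone: pair of side cutters lying flat, 156x43x12 mm; origin at the centre of its underside
- tape_roll: bystander, loose, leave alone: roll of tape lying flat, 56 mm dia, 18 mm high; origin at the centre of its underside
- pin_bin: bystander, loose, leave alone: small open bin, 60x80x35 mm; origin at the centre of its underside
- relay: bystander, loose, leave alone: small box-shaped relay, 20x28x16 mm; origin at the centre of its underside
- gauge_block: bystander, loose, leave alone: upright steel block, 10x35x30 mm; origin at the centre of its underside

How it is judged:
By the outcome, as a careful person would: the job done as asked, in the order asked, and still so for the second after the job is handed in, with the robot touching nothing.
It also fails if it takes over 51 s, if anything falls off the work surface, if the arm or the gripper's body presses on something with over 40 N, if the wrist force passes 120 N, or if a joint passes its speed limit or range.

ROBOT

A 6-joint arm with a two-finger parallel gripper is mounted at the origin on a cart in front of the work surface, level with it; the furniture and walls round the work are solid. World frame = base frame: x ahead of the robot, y to its left, z up, the work surface at z = 0. Lengths are in m, angles in rad, forces in N, time in s.
With the tool pointing down it reaches from about 0.25 to 0.725 m from the base axis. Payload 4 kg.
Tool frame: the origin (TCP) lies on the front face of the gripper's body, between the roots of the fingers; the fingertips stand 73 mm ahead of it and the grasp point (between the pads) lies bot.tcp_to_grasp ahead of it (bot.tcp_to_grasp is the distance from the TCP to the grasp point, in m); z points along the fingers, y is the line along which they close (so a half turn about z gives the same grasp; the last joint's range is limited). The gripper opens to 85 mm and grips with 20 to 120 N. Pads are 22 mm wide; open, the fingers measure 114 mm over their backs; the gripper's body (76 mm by 85 mm) begins 54 mm behind the grasp point. The pads swing forward as they close: fully open they stand 13 mm farther back than shut.
Start: joints at [-0.728, 0.241, 0.005, 1.335, 0, 1.571], TCP at [0.373, -0.333, 0.304] pointing down, gripper open.
Joint ranges: [-2.72, 2.72], [-1.05, 1.87], [-1.09, 1.28], [-1.99, 2.15], [-1.42, 1.44], [-3.14, 3.14]. Speed limits (rad/s): [2.79, 2.79, 3.14, 3.14, 3.14, 3.14].

INTERFACE

Orientations are given as a unit quaternion [x, y, z, w].
In Python, from workcell import bot gives the robot as it stands.
- The arm moves only by the shell command python3 -m jog 'ROWS' [OPENING]. ROWS is JSON, one flat list of numbers, 6 for each row, row after row: the shift along the world's x, y, z scaled (see below), then the turn, a rotation vector about the world's x, y, z scaled (see below). In form: [tx, ty, tz, wx, wy, wz, tx, ty, tz, wx, wy, wz, ...]. A call has 1 to 10 rows; each row is the pose to reach, as a shift and turn from the pose commanded when the call began; what a row does not reach only later rows make up. The controller multiplies each number of a shift by 800 mm and each number of a turn by 2 rad. A row lasts 1/12 s, in which the tool goes at most 41.7 mm and 7.16 degrees, less where a joint would pass 70% of its speed; a pose out of reach is approached as far as the arm can. A call with a number of a shift or a turn outside -1 to 1 is refused whole. A call with a gripper value outside its range is refused whole. OPENING is the opening, from -1 (shut) to 1 (fully open), set as the call begins (- or left out, the last holds). The fingers move at their own pace and stop on an object; the grip force is fixed at half the most. Time passes only in rows, so rows that repeat a pose let the fingers close. It gives the time, the measured TCP pose, the force, the opening and the grip force at its end, in the units of the state.
- bot.get_obs(): the state, without advancing time (a new reading comes with each control period).
- bot.camera(name): name is "scene" or "top" or "wrist"; returns (picture, depth): 480x640x3 uint8, red, green, blue; 480x640 float32, m along the optical axis (not along the pixel's ray), 0 where there is no reading.
- bot.calibration(name): a dict with "intrinsics" (3x3 intrinsics, pixels), "pose" (4x4, takes a point from camera to world coordinates). Camera axes: x right, y up, looking along -z (the intrinsics and any distortion apply to the point x, -y, -z); pixel columns grow to the right and rows downward; lengths in m; the calibration is good to about 2 mm. A picture is of the moment at which its call begins: read the wrist's pose just before it. calibration takes no time and is no camera call; for the wrist camera it gives the pose at the moment of the call.
- bot.job_done(): hands the job in; it is judged then, once.
Trained networks look in the newest picture that a camera, given by its name, has taken for a name from the list of things; names that differ only in an ending like _2 or _b are one class to them, and where a whole thing is asked for, a point or a joint stands for the part that bears it (a point fixed in the world has none). Each returns a list of dicts, best first, with "confidence" (0 to 1); they miss things now and then, are a little off and sometimes report something else, mostly with a low value. They report only what shows in the picture. A call takes as long as a camera call.
- bot.find_in(label, camera): "at" ([x, y, z] in m, in the coordinates of the camera as it stood for that picture, good to about 4 mm: the middle of the surface that is visible of it).
- bot.tip_of(label, camera): "at" ([x, y, z] in m, in the coordinates of the camera as it stood for that picture, good to about 4 mm: a listed point, or the origin of a listed thing).
The state is a dict: "clock": time; "joint_pos": joint angles; "joint_vel": joint speeds; "tau": joint torques, N m; "eef_pos": TCP position; "tool_rot": TCP orientation; "ft_force": force on the tool from outside, world axes, zero at the start; "ft_torque": the same for the moment, N m; "grip_width": finger opening in m; "grasp_force": force on a finger pad.
Only numpy, scipy, OpenCV 4.12 (cv2) and the standard library are available. Lean on these libraries where they do the work, as an engineer would, in place of code of your own. Each camera call takes 0.05 s, during which the arm holds its last target. There are 200 camera calls.

## Working session

There is one attempt and no reset: what is moved stays moved. The work goes in short steps, Python scripts to look and compute and a shell command to move; the robot and the scene stay as the last step left them, time stands still between calls to the robot, and variables do not carry over. Pictures are saved under pics/ and viewed, at most 10 in all, crops included, and the job is handed in when it is done.

```bash
ls; mkdir -p pics; cat > h.py <<'E'
import numpy as np, cv2
from workcell import bot
from scipy.spatial.transform import Rotation as R
def snap(cam,fn=None):
    cal=bot.calibration(cam); rgb,d=bot.camera(cam)
    if fn: cv2.imwrite('pics/'+fn,rgb[:,:,::-1])
    return cal,rgb,d
def w(cal,p): 
    T=np.array(cal['pose']); return T[:3,:3]@np.array(p)+T[:3,3]
def cloud(cal,d):
    K=np.array(cal['intrinsics']); v,u=np.mgrid[:480,:640]
    P=np.stack([(u-K[0,2])/K[0,0]*d,-(v-K[1,2])/K[1,1]*d,-d],-1)
    T=np.array(cal['pose']); return P@T[:3,:3].T+T[:3,3]
E
python3 - <<'E'
from h import *
np.set_printoptions(precision=4,suppress=True)
o=bot.get_obs(); print(o['clock'],o['eef_pos'],o['tool_rot'],o['grip_width'],bot.tcp_to_grasp)
for c in ['top','scene']:
    cal,rgb,d=snap(c,c+'0.png')
    print(c,cal['intrinsics'],cal['pose'], [k for k in cal])
    for l in ['control_box','panel_front_edge','fastener_left_slot','fastener_right_slot']:
        for r in bot.tip_of(l,c)[:3]: print(l,round(r['confidence'],2),w(cal,r['at']))
E
```

```text
pics
0.0 [ 0.3729 -0.3324  0.303 ] [ 0.9125  0.409  -0.0004 -0.001 ] 0.08558335685266819 0.0539
top [[551.7906   0.     317.9746]
 [  0.     551.7906 238.4238]
 [  0.       0.       1.    ]] [[ 0.0123  0.9966 -0.0817  0.4248]
 [-0.9999  0.0118 -0.0071 -0.2223]
 [-0.0061  0.0818  0.9966  0.9194]
 [ 0.      0.      0.      1.    ]] ['intrinsics', 'pose']
control_box 0.76 [ 0.5585 -0.2082 -0.0052]
panel_front_edge 0.83 [ 0.5145 -0.1391  0.0844]
panel_front_edge 0.7 [ 0.5091 -0.0161 -0.0004]
fastener_left_slot 0.96 [ 0.5809 -0.1589  0.0783]
fastener_right_slot 0.61 [ 0.5012 -0.2094  0.0853]
fastener_right_slot 0.3 [ 0.6193 -0.3882 -0.003 ]
scene [[532.2196   0.     322.856 ]
 [  0.     532.2196 234.0147]
 [  0.       0.       1.    ]] [[-0.8736  0.3823 -0.301   0.2114]
 [-0.4863 -0.6671  0.5643  0.3617]
 [ 0.0149  0.6394  0.7687  0.8356]
 [ 0.      0.      0.      1.    ]] ['intrinsics', 'pose']
control_box 0.83 [ 0.5549 -0.2089  0.0048]
panel_front_edge 0.74 [ 0.5197 -0.1422  0.0858]
panel_front_edge 0.31 [ 0.3821 -0.1417 -0.0034]
fastener_left_slot 0.81 [ 0.5825 -0.1579  0.081 ]
fastener_right_slot 0.87 [ 0.5067 -0.2083  0.0849]
fastener_right_slot 0.6 [ 0.5183 -0.1436  0.0899]
```

View pics/top0.png

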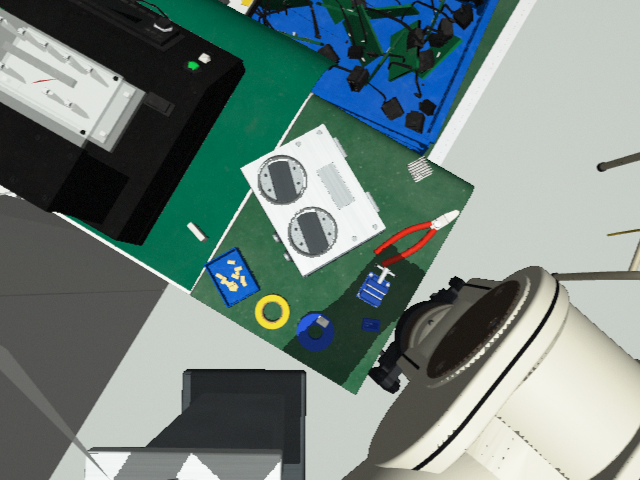

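View pics/scene0.png

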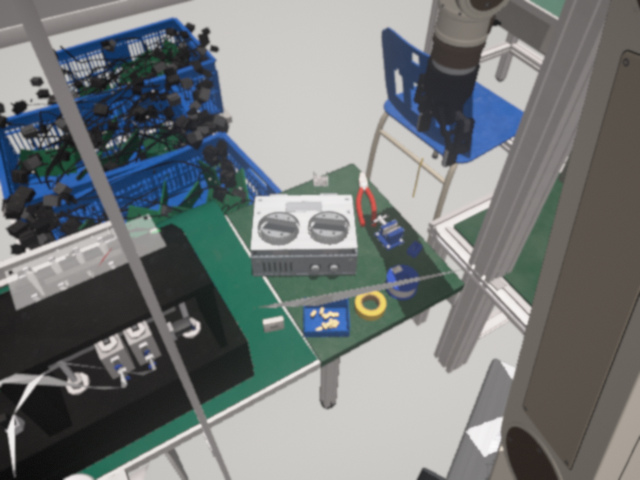

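The top view shows the panel with the fasteners at about (283,180) (left) and (313,231) (right), and dark slots running up and down at a tilt. The scene view agrees. Next I'll measure from the depth.

```bash
cat > meas.py <<'E'
from h import *
import sys
np.set_printoptions(precision=4,suppress=True)
def measure(cam,guess,fn=None):
    cal,rgb,d=snap(cam,fn); P=cloud(cal,d); g=rgb.mean(-1)
    out=[]
    for name,c in guess.items():
        c=np.array(c)
        for it in range(4):
            r=np.hypot(P[...,0]-c[0],P[...,1]-c[1])
            m=(r<.055)&(d>0)&(P[...,2]>.05)
            # panel surface: outside ring
            q=P[m&(r>.043)]
            A=np.c_[q[:,:2],np.ones(len(q))]; k=np.ones(len(q),bool)
            for _ in range(6):
                s=np.linalg.lstsq(A[k],q[k,2],rcond=None)[0]; e=q[:,2]-A@s; k=abs(e)<max(.002,1.5*np.median(abs(e[k])))
            h=P[...,2]-(P[...,0]*s[0]+P[...,1]*s[1]+s[2])
            up=m&(r<.046)&(h>.008)
            pts=P[up][:,:2].astype(np.float32)
            (cx,cy),rad=cv2.minEnclosingCircle(pts)
            # robust: centre from hull fit
            hull=cv2.convexHull(pts)[:,0]; B=np.c_[2*hull,np.ones(len(hull))]
            f=np.linalg.lstsq(B,(hull**2).sum(1),rcond=None)[0]; c=np.array(f[:2]); rad=np.sqrt(f[2]+c@c)
        fl=m&(r<.030)&(h<.006)
        Q=P[fl]; mu=Q.mean(0); ww,V=np.linalg.eigh(np.cov((Q-mu)[:,:2].T)); v=V[:,1]
        print(cam,name,'centre',c,'rad',rad,'topz',np.median(P[up][:,2]),'h',np.median(h[up]),'n',len(pts),len(hull),'| floor',mu,'n',len(Q),'slotdir deg',np.degrees(np.arctan2(v[1],v[0]))%180,'sd',np.sqrt(ww)*np.sqrt(12),'slope',s[:2])
        out.append(c)
    a=out[0]-out[1]; print('L-R',np.linalg.norm(a),'box y deg',np.degrees(np.arctan2(a[1],a[0])))
if __name__=='__main__':
    G={'L':(.581,-.158),'R':(.504,-.209)}
    for c in sys.argv[1:]: measure(c,G)
E
python3 meas.py top scene; python3 - <<'E'
from h import *
o=bot.get_obs();c=bot.calibration('wrist');T=np.array(c['pose']);Rt=R.from_quat(o['tool_rot']).as_matrix()
np.set_printoptions(precision=4,suppress=True)
print(Rt, Rt.T@(T[:3,3]-o['eef_pos']),Rt.T@T[:3,:3],c['intrinsics'])
cal,rgb,d=snap('top')
for l in ['solder_spool','heat_sink','side_cutters','tape_roll','pin_bin','relay','gauge_block']:
    for r in bot.tip_of(l,'top')[:1]: print(l,round(r['confidence'],2),w(cal,r['at']))
E
```

```text
top L centre [ 0.5844 -0.1593] rad 0.03656608754459002 topz 0.09474904347893853 h 0.015844409868568096 n 717 38 | floor [ 0.584  -0.1582  0.0817] n 729 slotdir deg 16.339365001882896 sd [0.0304 0.0569] slope [-0.0615  0.1025]
top R centre [ 0.5054 -0.2075] rad 0.03652710386588407 topz 0.0949510618341558 h 0.015998084172845248 n 694 33 | floor [ 0.5045 -0.2059  0.0816] n 741 slotdir deg 21.301656853844662 sd [0.0301 0.0572] slope [-0.0596  0.098 ]
L-R 0.0925568245871734 box y deg 31.36989402168999
scene L centre [ 0.5841 -0.1611] rad 0.038126531926201974 topz 0.09286765507511197 h 0.014825295172869402 n 607 30 | floor [ 0.5847 -0.1659  0.0803] n 252 slotdir deg 15.817881110719242 sd [0.0234 0.057 ] slope [-0.062   0.1012]
scene R centre [ 0.5046 -0.2084] rad 0.03790314274044421 topz 0.0931225368091535 h 0.015007646199301568 n 602 29 | floor [ 0.5062 -0.2136  0.0805] n 240 slotdir deg 21.376841288862977 sd [0.0207 0.0575] slope [-0.0635  0.0968]
L-R 0.0924553525019464 box y deg 30.74204034524983
[[ 0.6654  0.7465  0.    ]
 [ 0.7465 -0.6654 -0.    ]
 [ 0.      0.     -1.    ]] [ 0.0756  0.0005 -0.0698] [[-0.      0.9544  0.2985]
 [ 1.     -0.0003  0.001 ]
 [ 0.001   0.2985 -0.9544]] [[397.6466   0.     324.8445]
 [  0.     397.6466 240.2859]
 [  0.       0.       1.    ]]
solder_spool 0.76 [ 0.3467 -0.2126  0.0007]
heat_sink 0.92 [ 0.6177 -0.3845 -0.0013]
side_cutters 0.89 [ 0.5104 -0.3841  0.0022]
tape_roll 0.82 [ 0.3786 -0.139  -0.0007]
relay 0.69 [ 0.3577 -0.307  -0.0003]
gauge_block 0.69 [ 0.5084 -0.0142 -0.0004]
```

```bash
python3 - <<'E'
from h import *
np.set_printoptions(precision=3,suppress=True)
for c in ['top','scene']:
    cal,rgb,d=snap(c);P=cloud(cal,d);z=P[...,2]
    for lo,hi in [(.1,.2),(.2,.35),(.35,.7)]:
        m=(d>0)&(z>lo)&(z<hi)&(P[...,0]>.3)&(P[...,0]<.95)&(abs(P[...,1]+.2)<.4)
        q=P[m]
        if len(q):
            r=np.hypot(q[:,0]-.545,q[:,1]+.185); i=np.argsort(r)[:2000:250]; print(c,lo,len(q),'\n',np.c_[q[i],r[i]])
print(bot.get_obs()['clock'])
E
```

```text
top 0.1 21009 
 [[ 0.515 -0.179  0.101  0.031]
 [ 0.625 -0.002  0.1    0.2  ]
 [ 0.609  0.008  0.109  0.203]
 [ 0.69  -0.039  0.114  0.206]
 [ 0.586  0.02   0.104  0.209]
 [ 0.636  0.006  0.128  0.212]
 [ 0.655 -0.001  0.124  0.214]
 [ 0.607  0.023  0.126  0.217]]
top 0.2 19037 
 [[ 0.411 -0.343  0.309  0.207]
 [ 0.432 -0.369  0.337  0.216]
 [ 0.352 -0.295  0.309  0.222]
 [ 0.338 -0.287  0.343  0.23 ]
 [ 0.332 -0.285  0.348  0.235]
 [ 0.327 -0.289  0.348  0.242]
 [ 0.574  0.061  0.272  0.248]
 [ 0.674  0.029  0.254  0.25 ]]
top 0.35 46462 
 [[ 0.424 -0.316  0.627  0.178]
 [ 0.417 -0.309  0.663  0.179]
 [ 0.419 -0.312  0.638  0.179]
 [ 0.416 -0.31   0.643  0.179]
 [ 0.427 -0.32   0.649  0.179]
 [ 0.412 -0.306  0.66   0.18 ]
 [ 0.409 -0.303  0.651  0.18 ]
 [ 0.407 -0.301  0.623  0.18 ]]
scene 0.1 7316 
 [[ 0.511 -0.174  0.1    0.036]
 [ 0.55   0.042  0.124  0.227]
 [ 0.709 -0.009  0.125  0.241]
 [ 0.524  0.067  0.126  0.253]
 [ 0.498  0.073  0.127  0.262]
 [ 0.582  0.081  0.125  0.269]
 [ 0.585  0.086  0.126  0.274]
 [ 0.493  0.09   0.126  0.28 ]]
scene 0.2 13925 
 [[ 0.399 -0.326  0.337  0.203]
 [ 0.414 -0.353  0.272  0.213]
 [ 0.434 -0.369  0.297  0.215]
 [ 0.422 -0.366  0.323  0.218]
 [ 0.357 -0.306  0.316  0.224]
 [ 0.403 -0.364  0.286  0.228]
 [ 0.342 -0.297  0.336  0.232]
 [ 0.335 -0.291  0.258  0.236]]
scene 0.35 6501 
 [[ 0.403 -0.307  0.493  0.187]
 [ 0.395 -0.301  0.49   0.19 ]
 [ 0.39  -0.297  0.372  0.191]
 [ 0.387 -0.295  0.4    0.193]
 [ 0.385 -0.296  0.363  0.195]
 [ 0.381 -0.294  0.455  0.197]
 [ 0.381 -0.298  0.433  0.199]
 [ 0.375 -0.295  0.367  0.202]]
1.1
```

```bash
python3 -m jog '[0.05,0.04,0,0,0,0.05, 0.1,0.08,0,0,0,0.1, 0.15,0.12,0,0,0,0.15]' -0.39; python3 -c "
from workcell import bot; o=bot.get_obs(); print(o['joint_pos'],bot.tcp_to_grasp)"
```

```text
clock: 1.35
eef_pos: [0.4714, -0.2544, 0.3042]
tool_rot: [0.841, 0.542, 0.0, 0.0]
ft_force: [-0.6, -0.3, -0.1]
grip_width: 0.0516
grasp_force: 0.0
[-4.94797238e-01  3.11136861e-01  1.00895699e-01  1.35995101e+00
  1.28925415e-06  1.50195398e+00] 0.0539
```

```bash
python3 -m jog '[0.04,0.04,0,0,0,0.06,0.092,0.087,-0.03,0,0,0.12,0.092,0.087,-0.03,0,0,0.18,0.092,0.087,-0.03,0,0,0.24,0.092,0.087,-0.03,0,0,0.3,0.092,0.087,-0.03,0,0,0.355,0.092,0.087,-0.03,0,0,0.355]'; python3 - <<'E'
from meas import *
measure('wrist',{'L':(.5843,-.159),'R':(.505,-.2075)},'wrist0.png')
o=bot.get_obs();print(o['eef_pos'],o['joint_pos'],o['ft_force'],o['grip_width'])
E
```

```text
clock: 1.93
eef_pos: [0.5447, -0.1846, 0.2796]
tool_rot: [0.6, 0.8, -0.0, -0.0]
ft_force: [-0.5, 0.3, 0.6]
grip_width: 0.0261
grasp_force: 0.0
wrist L centre [ 0.5871 -0.1569] rad 0.045225405159166024 topz 0.27186878547759874 h 0.12857181226049016 n 30560 32 | floor [ 0.5836 -0.1607  0.0876] n 5026 slotdir deg 126.41575480845164 sd [0.0433 0.0548] slope [-1.4688 -0.733 ]
wrist R centre [ 0.4975 -0.2012] rad 0.04489243856987649 topz 0.2731839145970708 h 0.11449277644673794 n 29007 29 | floor [ 0.4995 -0.2004  0.0888] n 5661 slotdir deg 104.81317531902353 sd [0.0489 0.0582] slope [1.1533 1.063 ]
L-R 0.09993836416921298 box y deg 26.317176345324555
[ 0.5445 -0.1848  0.2797] [-0.3272  0.401   0.1673  1.3374 -0.      0.9635] [-0.0431 -0.8544 -0.3986] 0.025686379087646663
```

View pics/wrist0.png

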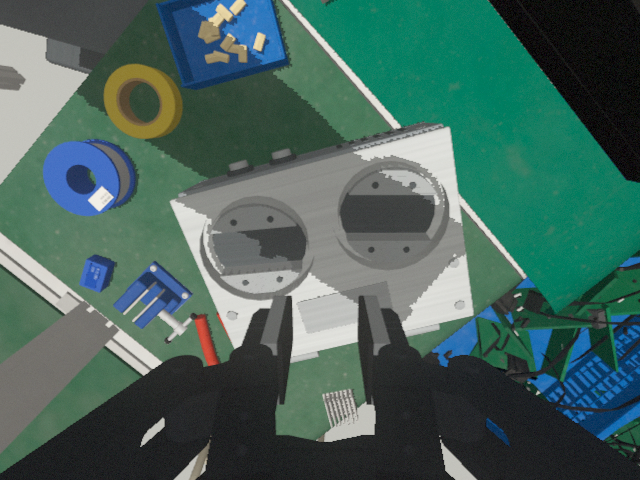

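The wrist view shows the left fastener at about (393,212) and the right at about (255,246), both in full view. The gripper fingers (bottom centre) spoiled the fit, so I'll drop points above 0.12 m and measure again.

```bash
sed -i "s/&(P\[...,2\]>.05)/\&(P[...,2]>.05)\&(P[...,2]<.115)/" meas.py; python3 - <<'E'
from meas import *
measure('wrist',{'L':(.5843,-.159),'R':(.505,-.2075)})
E
```

```text
wrist L centre [ 0.5836 -0.1629] rad 0.037192656150138254 topz 0.09440181607278308 h 0.015754614093469274 n 4443 51 | floor [ 0.5834 -0.1622  0.0819] n 3288 slotdir deg 16.56765132264755 sd [0.0284 0.0577] slope [-0.0621  0.1016]
wrist R centre [ 0.5026 -0.2109] rad 0.037306532036443955 topz 0.09424090565865029 h 0.015676185533310613 n 4321 52 | floor [ 0.5025 -0.2108  0.082 ] n 2979 slotdir deg 21.48569442296835 sd [0.0277 0.0579] slope [-0.0613  0.1014]
L-R 0.09418339504158428 box y deg 30.60998977513118
```

```bash
python3 -m jog '[0.048,0.031,-0.03,0,0,0,0.048,0.031,-0.07,0,0,0,0.048,0.031,-0.1125,0,0,0,0.048,0.031,-0.1125,0,0,0]'; python3 -m jog '[0,0,-0.0125,0,0,0,0,0,-0.025,0,0,0,0,0,-0.0375,0,0,0,0,0,-0.0375,0,0,0]';python3 -m jog '[0,0,-0.005,0,0,0,0,0,-0.01,0,0,0,0,0,-0.01,0,0,0]'
```

```text
clock: 2.37
eef_pos: [0.579, -0.1587, 0.1824]
tool_rot: [0.601, 0.799, -0.003, -0.006]
ft_force: [-1.6, 0.0, -1.8]
grip_width: 0.0261
grasp_force: 0.0
clock: 2.7
eef_pos: [0.5824, -0.1605, 0.1592]
tool_rot: [0.601, 0.799, -0.0, -0.0]
ft_force: [-1.1, 0.4, -0.1]
grip_width: 0.0264
grasp_force: 0.0
clock: 2.95
eef_pos: [0.5831, -0.1604, 0.1521]
tool_rot: [0.601, 0.799, 0.0, 0.0]
ft_force: [0.7, -0.3, 1.6]
grip_width: 0.0261
grasp_force: 0.5
```

```bash
python3 -m jog '[0,0.001,-0.004,0,0,0,0,0.001,-0.0075,0,0,0,0,0.001,-0.0075,0,0,0]';python3 -m jog '[0,0.001,-0.002,0,0,0,0,0.001,-0.004,0,0,0,0,0.001,-0.004,0,0,0]'; python3 - <<'E'
from meas import *
print(bot.get_obs()['ft_force'],bot.get_obs()['ft_torque'])
cal,rgb,d=snap('top','t1.png'); P=cloud(cal,d)
r=np.hypot(P[...,0]-.504,P[...,1]+.208); m=(r<.046)&(P[...,2]<.12)&(P[...,2]>.07)
print(np.percentile(P[m][:,2],[10,50,90,97]))
E
```

```text
clock: 3.2
eef_pos: [0.5832, -0.1596, 0.146]
tool_rot: [0.601, 0.799, 0.0, 0.001]
ft_force: [-0.8, -1.5, 3.3]
grip_width: 0.0262
grasp_force: 1.4
clock: 3.45
eef_pos: [0.5831, -0.159, 0.1429]
tool_rot: [0.601, 0.799, -0.0, 0.001]
ft_force: [-0.0, -2.3, 3.1]
grip_width: 0.026
grasp_force: 1.8
[-0.0114 -2.2635  3.1143] [-0.4399  0.0532  0.0312]
[0.0704 0.0818 0.0851 0.086 ]
```

```bash
python3 -m jog '[0,0,-0.0015,0,0,0,0,0,-0.003,0,0,0,0,0,-0.003,0,0,0]';python3 -m jog '[0,0,-0.00125,0,0,0,0,0,-0.0025,0,0,0,0,0,-0.0025,0,0,0]'
```

```text
clock: 3.75
eef_pos: [0.5831, -0.159, 0.1423]
tool_rot: [0.601, 0.799, 0.0, 0.001]
ft_force: [-3.5, -2.2, 11.7]
grip_width: 0.0256
grasp_force: 6.2
clock: 4.0
eef_pos: [0.5831, -0.159, 0.1422]
tool_rot: [0.601, 0.799, 0.0, 0.002]
ft_force: [-6.4, -1.7, 21.4]
grip_width: 0.0261
grasp_force: 10.7
```

```bash
python3 -m jog '[0,0,0,0,0,-0.05,0,0,0,0,0,-0.1,0,0,0,0,0,-0.15,0,0,0,0,0,-0.2,0,0,0,0,0,-0.25,0,0,0,0,0,-0.3]'; python3 -c "
from workcell import bot;o=bot.get_obs();print(o['ft_torque'],o['joint_pos'])"
```

```text
clock: 4.5
eef_pos: [0.5822, -0.1598, 0.1422]
tool_rot: [0.812, 0.584, -0.001, 0.002]
ft_force: [-9.9, -2.3, 23.2]
grip_width: 0.0261
grasp_force: 11.4
[-0.69538911  2.15829448  0.11735513] [-0.26667277  0.55228674  0.03627075  1.05306815 -0.0029539   1.62782946]
```

```bash
python3 -m jog '[-0.001,0,0,0,0,-0.05,-0.002,0,0,0,0,-0.1,-0.002,0,0,0,0,-0.15,-0.002,0,0,0,0,-0.2,-0.002,0,0,0,0,-0.25,-0.002,0,0,0,0,-0.3,-0.002,0,0,0,0,-0.35,-0.002,0,0,0,0,-0.4,-0.002,0,0,0,0,-0.4]'; python3 -c "
from workcell import bot;o=bot.get_obs();print(o['ft_torque'],o['joint_pos'])"
```

```text
clock: 5.25
eef_pos: [0.581, -0.1596, 0.1422]
tool_rot: [0.975, 0.222, 0.001, 0.001]
ft_force: [-7.4, -1.9, 20.9]
grip_width: 0.026
grasp_force: 10.7
[-0.52007983  1.83387207 -0.05498952] [-2.67348697e-01  5.49644166e-01  3.16574878e-02  1.05025004e+00
 -2.00789433e-03  2.42574425e+00]
```

```bash
python3 -m jog '[0,0,0,0,0,-0.04,0,0,0,0,0,-0.08,0,0,0,0,0,-0.08]'; python3 -c "
from workcell import bot;o=bot.get_obs();print(o['ft_torque'],o['joint_pos'][5])";  python3 -m jog '[0,0,0,0,0,-0.02,0,0,0,0,0,-0.04,0,0,0,0,0,-0.04]'; python3 -c "
from workcell import bot;o=bot.get_obs();print(o['ft_torque'],o['joint_pos'][5])"
```

```text
clock: 5.5
eef_pos: [0.5824, -0.1591, 0.1422]
tool_rot: [0.99, 0.144, 0.002, 0.001]
ft_force: [-4.3, -0.9, 18.5]
grip_width: 0.0264
grasp_force: 9.5
[-0.21055224  0.96354336 -0.12183853] 2.5851174179864556
clock: 5.75
eef_pos: [0.5822, -0.159, 0.1422]
tool_rot: [0.994, 0.106, 0.002, 0.001]
ft_force: [-6.1, -1.8, 20.0]
grip_width: 0.026
grasp_force: 13.5
[-0.20162002  1.08663381  0.22097409] 2.6630454101072774
```

```bash
python3 -m jog '[0,0,0,0,0,-0.02,0,0,0,0,0,-0.04,0,0,0,0,0,-0.04]'; python3 -c "
from workcell import bot;o=bot.get_obs();print(o['ft_torque'],o['joint_pos'][5])"; python3 -c "
from meas import *
snap('wrist','w1.png'); cal,rgb,d=snap('top'); cv2.imwrite('pics/t2.png',cv2.resize(rgb[110:290,220:400,::-1],None,fx=3,fy=3))"
```

```text
clock: 6.0
eef_pos: [0.5816, -0.1588, 0.1422]
tool_rot: [0.998, 0.067, 0.001, 0.001]
ft_force: [-7.3, -2.2, 20.9]
grip_width: 0.0258
grasp_force: 28.0
[-0.27450209  1.50413512  0.92518125] 2.7410568620590534
```

View pics/w1.png

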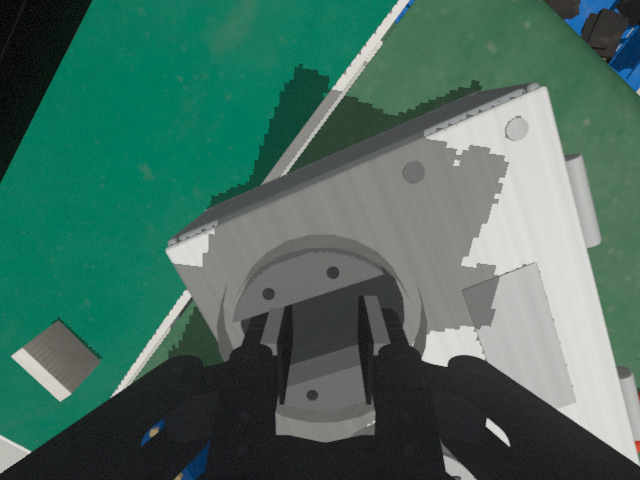

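```bash
python3 -m jog '[0,0,0,0,0,0.03,0,0,0,0,0,0.06,0,0,0,0,0,0.06]';python3 -m jog '[0,0,0.002,0,0,0,0,0,0.004,0,0,0,0,0,0.004,0,0,0]';  python3 -c "
from workcell import bot;o=bot.get_obs();print(o['ft_torque'],o['joint_pos'][5])"
```

```text
clock: 6.35
eef_pos: [0.5817, -0.1588, 0.1422]
tool_rot: [0.992, 0.127, 0.002, 0.001]
ft_force: [-6.2, -0.7, 20.7]
grip_width: 0.0262
grasp_force: 14.7
clock: 6.6
eef_pos: [0.5817, -0.1588, 0.1424]
tool_rot: [0.992, 0.126, 0.001, 0.0]
ft_force: [-0.8, -2.4, 10.0]
grip_width: 0.0265
grasp_force: 9.1
[-0.41799678  0.10693942  0.07124206] 2.622324952049696
```

```bash
python3 -m jog '[0,0,0.001,0,0,0,0,0,0.0025,0,0,0,0,0,0.0025,0,0,0.03,0,0,0.0025,0,0,0.06,0,0,0.0025,0,0,0.09,0,0,0.0025,0,0,0.11,0,0,0.0025,0,0,0.11]';  python3 -c "
from workcell import bot;o=bot.get_obs();print(o['ft_torque'],o['joint_pos'][5])"
```

```text
clock: 7.18
eef_pos: [0.5819, -0.1578, 0.1434]
tool_rot: [0.972, 0.235, 0.001, -0.001]
ft_force: [2.9, 0.5, 3.4]
grip_width: 0.0262
grasp_force: 1.7
[ 0.21934874 -0.43336086 -0.04991212] 2.4020098489045423
```

```bash
python3 -m jog '[0,0,0.01,0,0,0,0,0,0.025,0,0,0,0,0,0.06,0,0,0,0,0,0.17,0,0,0,0,0,0.17,0,0,0,0,0,0.17,0,0,0]'; python3 - <<'E'
from meas import *
measure('top',{'L':(.583,-.159),'R':(.5035,-.207)})
E
```

```text
clock: 7.68
eef_pos: [0.5833, -0.159, 0.2877]
tool_rot: [0.972, 0.234, 0.005, 0.003]
ft_force: [1.8, -0.3, 1.4]
grip_width: 0.0264
grasp_force: 0.0
top L centre [ 0.5827 -0.1564] rad 0.036343698849200086 topz 0.08463149222712074 h 0.01578846786708185 n 568 24 | floor [ 0.5822 -0.1567  0.0709] n 698 slotdir deg 121.48228589752227 sd [0.0295 0.0573] slope [-0.0045  0.0085]
top R centre [ 0.5042 -0.2056] rad 0.035576390249452694 topz 0.08487936682228153 h 0.015973569809027845 n 610 27 | floor [ 0.5035 -0.2039  0.0708] n 759 slotdir deg 21.061589659539237 sd [0.0314 0.0573] slope [-0.0053  0.013 ]
L-R 0.09258410727902074 box y deg 32.0721763846538
```

```bash
python3 -m jog '[-0.04,-0.025,0,0,0,0.06,-0.08,-0.05,0,0,0,0.12,-0.1,-0.059,0,0,0,0.18,-0.1,-0.059,0,0,0,0.24,-0.1,-0.059,0,0,0,0.3,-0.1,-0.059,-0.02,0,0,0.36,-0.1,-0.059,-0.05,0,0,0.42,-0.1,-0.059,-0.08,0,0,0.48,-0.1,-0.059,-0.1,0,0,0.54,-0.1,-0.059,-0.1,0,0,0.6]';python3 -m jog '[0,0,0,0,0,0.06,0,0,0,0,0,0.12,0,0,0,0,0,0.134,0,0,0,0,0,0.134,0,0,0,0,0,0.134]'
```

```text
clock: 8.57
eef_pos: [0.4976, -0.2042, 0.1936]
tool_rot: [0.668, 0.744, -0.002, -0.006]
ft_force: [0.4, 1.3, -0.5]
grip_width: 0.0261
grasp_force: 0.0
clock: 8.98
eef_pos: [0.5003, -0.2053, 0.1982]
tool_rot: [0.566, 0.825, -0.0, -0.002]
ft_force: [-0.5, 0.6, 0.3]
grip_width: 0.0262
grasp_force: 0.0
```

```bash
python3 -m jog '[0,0,-0.02,0,0,0,0,0,-0.04,0,0,0,0,0,-0.04,0,0,0,0,0,-0.04,0,0,0]'
```

```text
clock: 9.32
eef_pos: [0.5002, -0.2053, 0.1664]
tool_rot: [0.565, 0.825, -0.0, -0.002]
ft_force: [-0.1, -0.3, -0.1]
grip_width: 0.0263
grasp_force: 0.0
```

```bash
python3 -m jog '[0.004,-0.001,0,0,0,0,0.004,-0.001,-0.012,0,0,0,0.004,-0.001,-0.0255,0,0,0,0.004,-0.001,-0.0255,0,0,0]'; python3 -m jog '[0,0,-0.003,0,0,0,0,0,-0.005,0,0,0,0,0,-0.005,0,0,0]'; python3 -m jog '[0,0,-0.002,0,0,0,0,0,-0.004,0,0,0,0,0,-0.004,0,0,0]'
```

```text
clock: 9.65
eef_pos: [0.5038, -0.2063, 0.1456]
tool_rot: [0.565, 0.825, -0.0, -0.001]
ft_force: [-0.2, 0.3, 0.1]
grip_width: 0.0259
grasp_force: 0.0
clock: 9.9
eef_pos: [0.5047, -0.2067, 0.1437]
tool_rot: [0.565, 0.825, 0.0, 0.0]
ft_force: [-1.1, 0.9, 2.7]
grip_width: 0.0261
grasp_force: 1.8
clock: 10.15
eef_pos: [0.5046, -0.2066, 0.1423]
tool_rot: [0.565, 0.825, 0.0, 0.001]
ft_force: [-5.2, 2.5, 13.7]
grip_width: 0.0258
grasp_force: 6.9
```

```bash
python3 -m jog '[-0.001,0,-0.0014,0,0,0,-0.001,0,-0.0014,0,0,-0.05,-0.001,0,-0.0014,0,0,-0.1,-0.001,0,-0.0014,0,0,-0.15,-0.001,0,-0.0014,0,0,-0.2,-0.001,0,-0.0014,0,0,-0.25,-0.001,0,-0.0014,0,0,-0.3,-0.001,0,-0.0014,0,0,-0.3]'; python3 -m jog '[0,0,0,0,0,-0.05,0,0,0,0,0,-0.1,0,0,0,0,0,-0.15,0,0,0,0,0,-0.2,0,0,0,0,0,-0.25,0,0,0,0,0,-0.3,0,0,0,0,0,-0.35,0,0,0,0,0,-0.4,0,0,0,0,0,-0.45,0,0,0,0,0,-0.45]';python3 -c "
from workcell import bot;o=bot.get_obs();print(o['ft_torque'],o['joint_pos'])"
```

```text
clock: 10.82
eef_pos: [0.5034, -0.2078, 0.1422]
tool_rot: [0.785, 0.62, -0.001, 0.002]
ft_force: [-6.3, -0.1, 19.4]
grip_width: 0.0262
grasp_force: 9.8
clock: 11.65
eef_pos: [0.5018, -0.2077, 0.1422]
tool_rot: [0.976, 0.216, -0.001, 0.001]
ft_force: [-11.4, -0.5, 22.2]
grip_width: 0.0261
grasp_force: 11.5
[0.09717257 2.55206972 0.01989353] [-0.3907437   0.44754582 -0.14198349  0.98172488 -0.00384213  2.31480203]
```

```bash
python3 -m jog '[-0.001,0,0,0,0,-0.04,-0.002,0,0,0,0,-0.08,-0.002,0,0,0,0,-0.12,-0.002,0,0,0,0,-0.12]'; python3 -c "
from workcell import bot;o=bot.get_obs();print(o['ft_torque'],o['joint_pos'][5])";  python3 -m jog '[0,0,0,0,0,-0.02,0,0,0,0,0,-0.03,0,0,0,0,0,-0.03]'; python3 -c "
from workcell import bot;o=bot.get_obs();print(o['ft_torque'],o['joint_pos'][5])"
```

```text
clock: 11.98
eef_pos: [0.5034, -0.2077, 0.1423]
tool_rot: [0.995, 0.099, 0.002, 0.002]
ft_force: [-3.7, -0.2, 16.5]
grip_width: 0.0263
grasp_force: 8.9
[0.07193258 0.92045193 0.06494418] 2.55283626896183
clock: 12.23
eef_pos: [0.5034, -0.2078, 0.1423]
tool_rot: [0.997, 0.071, 0.002, 0.002]
ft_force: [-5.0, -1.0, 16.6]
grip_width: 0.0262
grasp_force: 22.7
[-0.03569598  0.93755001  0.74475582] 2.6090776895310426
```

Torque is 0.74 N m, so the fastener is against its stop. I'll ease off, turn back to free the fingers, and lift out.

```bash
python3 -m jog '[0,0,0,0,0,0.03,0,0,0,0,0,0.05,0,0,0,0,0,0.05]';python3 -m jog '[0,0,0.002,0,0,0,0,0,0.0045,0,0,0,0,0,0.0045,0,0,0.03,0,0,0.0045,0,0,0.06,0,0,0.0045,0,0,0.09,0,0,0.0045,0,0,0.11,0,0,0.0045,0,0,0.11]'
```

```text
clock: 12.48
eef_pos: [0.5038, -0.2078, 0.1423]
tool_rot: [0.993, 0.121, 0.003, 0.002]
ft_force: [-3.0, -0.8, 14.9]
grip_width: 0.0258
grasp_force: 10.9
clock: 13.07
eef_pos: [0.5033, -0.2066, 0.1431]
tool_rot: [0.973, 0.229, 0.001, 0.0]
ft_force: [2.4, 0.1, 4.5]
grip_width: 0.0262
grasp_force: 1.7
```

```bash
python3 -m jog '[0,0,0.01,0,0,0,0,0,0.025,0,0,0,0,0,0.06,0,0,0,0,0,0.12,0,0,0,-0.05,-0.1,0.18,0,0,0,-0.1,-0.15,0.18,0,0,0,-0.1,-0.15,0.18,0,0,0,-0.1,-0.15,0.18,0,0,0]'; python3 - <<'E'
from meas import *
measure('top',{'L':(.583,-.159),'R':(.5035,-.207)},'t9.png')
for l in ['solder_spool','heat_sink','side_cutters','tape_roll','relay','gauge_block']:
    for r in bot.tip_of(l,'top')[:1]: print(l,round(r['confidence'],2),w(bot.calibration('top'),r['at']))
E
```

```text
clock: 13.73
eef_pos: [0.4202, -0.3282, 0.2878]
tool_rot: [0.974, 0.228, -0.0, 0.0]
ft_force: [-0.7, 0.9, 0.6]
grip_width: 0.026
grasp_force: 0.0
top L centre [ 0.5832 -0.1565] rad 0.036768555909394145 topz 0.08447544227788761 h 0.01564818301520042 n 703 32 | floor [ 0.5826 -0.1569  0.071 ] n 711 slotdir deg 122.41717402547725 sd [0.0298 0.0577] slope [-0.0097  0.012 ]
top R centre [ 0.5041 -0.2043] rad 0.03567983071181568 topz 0.08460611527314743 h 0.015782276572949568 n 630 27 | floor [ 0.5029 -0.2048  0.0707] n 744 slotdir deg 121.48128256825653 sd [0.0308 0.0574] slope [-0.004   0.0116]
L-R 0.0924299283365392 box y deg 31.170232228511573
solder_spool 0.69 [ 0.3458 -0.217  -0.0018]
heat_sink 0.84 [ 0.6205 -0.3846 -0.0034]
side_cutters 0.59 [ 0.5087 -0.3799  0.0046]
tape_roll 0.59 [ 0.3791 -0.1397  0.0004]
relay 0.5 [ 0.3575 -0.3047  0.0018]
gauge_block 0.64 [ 0.5087 -0.0171 -0.003 ]
```

View pics/t9.png

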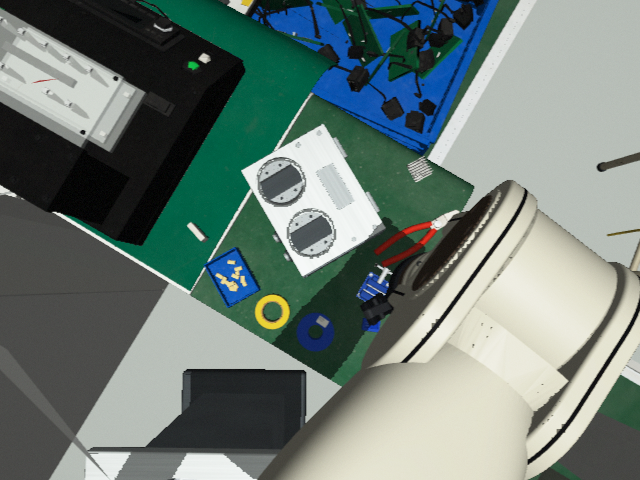

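The picture shows the panel shut and both slots, at about (282,181) and (312,233), turned along the box's x. The loose things are where they were.

```bash
python3 -c "
from workcell import bot; print(bot.job_done())"
```

```text
the job is handed in; nothing more can be done
None
```

The panel is shut and both fasteners are locked, left first and then right; the arm is clear, the loose things look undisturbed, and the job was handed in at about 14 s.

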